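# Pour two bearing balls from the scoop into the blue-collared jar

## Robot

A 6-joint arm with a two-finger parallel gripper is mounted at the origin on the work surface. World frame = base frame: x ahead of the robot, y to its left, z up, the work surface at z = 0. Lengths are in mm, angles in rad, forces in N, time in s.
With the tool pointing down it reaches from about 350 to 775 mm from the base axis. Payload 7.3 kg.
Tool frame: the origin (TCP) lies between the finger pads, 19 mm behind the fingertips; this is the grasp point; z points along the fingers, y is the line along which they close (so a half turn about z gives the same grasp; the last joint's range is limited). The gripper opens to 92 mm and grips with 3 to 60 N. Pads are 19 mm wide; open, the fingers measure 130 mm over their backs; the gripper's body (75 mm by 190 mm) begins 47 mm behind the grasp point.
Start: joints at [1.059, 0.342, 1.524, -0, 1.275, -0.146], TCP at [187.777, 490.289, 245.541] pointing down, gripper open.
Joint ranges: [-2.53, 2.53], [-0.77, 2.02], [0.04, 2.7], [-1, 4.14], [0.28, 2.66], [-3.11, 3.11]. Speed limits (rad/s): [2.57, 2.57, 3.14, 3.14, 3.14, 3.14].

## Interface

Orientations are given as a rotation vector (axis times angle).
In Python, from station import bot, fingers, readout, cams, order gives the robot as it stands. Calls block until the motion is done:
- bot.goto(position, orientation): joint-space move of the TCP to a pose.
- bot.move_l(position, v=150, rotation=None, until_force=None): straight line of the TCP; rotation=None keeps the orientation; v is the mean speed in mm/s. With until_force (N) it stops when the force on the tool has changed by that much, and returns True; else False.
- bot.set_joints(angles): joint-space move.
- fingers.move_gripper(opening, force=None): opening from 0.0 (shut) to 1.0 (fully open); force is the grip in N (None keeps the last); returns when the fingers have stopped.
- bot.pause(seconds).
- bot.ik(position, orientation): joint angles nearest the present ones, or None.
- readout.observe(): the state.
- cams.snapshot(name): name is "side" or "top" or "wrist"; returns (picture, depth): 480x640x3 uint8, red, green, blue; 480x640 float32, mm along the optical axis (not along the pixel's ray), 0 where there is no reading.
- cams.calibration(name): a dict with "fx", "fy", "cx", "cy" (pixels), "eye" and "attitude" of the camera in the world; the wrist camera has in their place "T_tool_cam" (4x4, takes a point from camera to tool coordinates, whose origin is the TCP and whose axes are the flange's). Camera axes: x right, y up, looking along -z (the intrinsics and any distortion apply to the point x, -y, -z); pixel columns grow to the right and rows downward; lengths in mm; the calibration is good to about 2 mm. The wrist camera is an equidistant fisheye: a pixel r from the principal point sees the ray r / f radians off the axis. A picture is of the moment at which its call begins: read the wrist's pose just before it. calibration takes no time and is no camera call.
A pose or a line that the arm cannot do raises bot.Unreachable and nothing moves.
- order.sign_off(): hands the job in; it is judged then, once.
Trained networks look in the newest picture that a camera, given by its name, has taken for a name from the list of things; names that differ only in an ending like _2 or _b are one class to them, and where a whole thing is asked for, a point or a joint stands for the part that bears it (a point fixed in the world has none). Each returns a list of dicts, best first, with "conf" (0 to 1); they miss things now and then, are a little off and sometimes report something else, mostly with a low value. They report only what shows in the picture. A call takes as long as a camera call. They do not tell look-alikes from the thing itself.
- cams.silhouettes(label, camera): "region" (480x640 bool, what is visible of it) and "uv" ([column, row] in pixels, amid what is visible of it).
The state is a dict: "time_s": time; "joints": joint angles; "joint_velocities": joint speeds; "joint_efforts": joint torques, N m; "eef_pos": TCP position; "orientation": TCP orientation; "force": force on the tool from outside, world axes, zero at the start; "torque": the same for the moment, N m; "opening": opening from 0.0 (shut) to 1.0 (fully open); "finger_force": force on a finger pad.
Only numpy, scipy, OpenCV 4.12 (cv2) and the standard library are available. Lean on these libraries where they do the work, as an engineer would, in place of code of your own. Each camera call takes 0.05 s, during which the arm holds its last target. There are 200 camera calls.

## Task

Put the two steel bearing balls in the blue spouted scoop away in the jar with the blue collar, not the red one: keeping the scoop level, rest the tip of its spout just inside the jar's mouth and let it sit there a moment, then tilt it gently until both balls have rolled in. Let no ball land on the bench and do not tip the jar over; finally stand the scoop upright on the bench and let go.

Things in the scene. Friction and masses are not known exactly. Their poses are not given: they have to be found in the camera images.
- scoop: Loose blue plastic scoop, 150 x 50 mm, 130 g. Origin on the bench under its bowl, z up, x along the spout. Bowl x -31 to 19 mm, floor z 14, walls to z 38. Spout (36 mm wide) climbs 12 deg to a crest at x 75, z 25.5; its lip turns down to the tip at x 87, y 0, z 8. Black upright grip tab behind the bowl: centre x -46, 26 long (x), 14 thick (y), top z 80; grip across y from above, TCP at z 60.
- jar_blue_mouth (a point): Centre of the mouth, in the rim's plane, of the white jar with BLUE collar and band (an alike jar has red ones). z up. Loose, 0.6 kg. Rim 88 mm above the bench, mouth 60 mm inside, 68 outside; body 95 wide up to z 55. Best rest for the lip's tip: 7 mm below the rim, 10 mm short of the centre, towards the edge the spout crosses; there is then room to tilt about the tip.
- ball1_center (a point): Centre of the first steel bearing ball, 14 mm across, 11 g, loose in the scoop's bowl. It stays in while the scoop is level and rolls out once the spout is dipped more than 12 degrees; 35 degrees, reached slowly (about 10 degrees a second) with the lip's tip kept in place, empties the scoop within a second.
- ball2_center (a point): Centre of the second steel bearing ball, the same, beside the first in the bowl.
Things that resemble listed ones, but are neither listed nor needed, are in the scene too. What is shaped like the scoop but brown or turquoise is not meant.

How it is judged (in metres and radians):
On the way, in this order (a step that is already met when the one before it is completed fails the run):
1. the lip's tip is inside the blue-collared jar's mouth (at least 2 mm below the rim), the scoop level within 11 degrees, both balls still in it, for 0.2 s (x of jar_blue_mouth in the frame of scoop between 0.063 and 0.113 m and y of jar_blue_mouth in the frame of scoop between -0.018 and 0.018 m and z of jar_blue_mouth in the frame of scoop between 0.01 and 0.03 m and angle between scoop's own z axis and vertical below 0.2 rad and x of ball1_center in the frame of scoop between -0.04 and 0.07 m and z of ball1_center in the frame of scoop between 0.01 and 0.06 m and distance between each of ball1_center, ball2_center and scoop below 0.09 m and x of ball2_center in the frame of scoop between -0.04 and 0.07 m and z of ball2_center in the frame of scoop between 0.01 and 0.06 m), for 0.2 s.
2. both balls are inside the blue-collared jar (z of each of ball1_center, ball2_center in the frame of jar_blue_mouth below -0.015 m and horizontal distance between each of ball1_center, ball2_center and jar_blue_mouth below 0.045 m), for 0.2 s.
At the end, for the whole second after the job is handed in: Both balls lie inside the upright jar with the blue collar (centres at least 15 mm below its rim); the scoop stands upright on the bench (within 7 degrees, feet within 6 mm of the bench), at rest and released (all of step 2 and angle between jar_blue_mouth's own z axis and vertical below 0.1 rad and angle between scoop's own z axis and vertical below 0.12 rad and height (world z) of scoop between -0.005 and 0.006 m and linear speed of scoop below 0.03 m/s); the robot touches nothing.
It fails at once if a ball falls onto the bench (height (world z) of any of ball1_center, ball2_center below 0.0095 m).
It fails at once if the blue-collared jar is tipped by more than 20 degrees (angle between jar_blue_mouth's own z axis and vertical above 0.35 rad).
It also fails if it takes over 67 s, if anything falls off the work surface, if the arm or the gripper's body presses on something with over 40 N, if the wrist force passes 120 N, or if a joint passes its speed limit or range.

## Working session

There is one attempt and no reset: what is moved stays moved. The work goes in short steps, each a Python script; the robot and the scene stay as the last script left them, time stands still between calls to the robot, and variables do not carry over. Pictures are saved under pics/ and viewed, at most 10 in all, crops included, and the job is handed in when it is done.

```bash
ls; mkdir -p pics; python3 - <<'E'
from station import bot, fingers, readout, cams, order
import cv2, numpy as np
for n in ("side","top"):
    p,d=cams.snapshot(n); cv2.imwrite(f"pics/{n}0.png",p[:,:,::-1]); np.save(f"{n}_d.npy",d)
    print(n,cams.calibration(n))
    for l in ("scoop","jar_blue_mouth","ball1_center"):
        for s in cams.silhouettes(l,n): print(l,s["conf"],s["uv"],s["region"].sum())
s=readout.observe(); print(s)
print(cams.calibration("wrist"))
E
```

```text
pics
side {'fx': 478.8468999208891, 'fy': 478.8468999208891, 'cx': 316.75240757022766, 'cy': 238.1772740171615, 'eye': array([ 498.74930486, -525.69970962,  621.36448673]), 'attitude': array([ 0.76354814, -0.04405298, -0.08795112])}
scoop 0.93 [393.6, 199.2] 2306
scoop 0.89 [231.8, 298.7] 3040
scoop 0.66 [365.2, 285.0] 2929
jar_blue_mouth 0.85 [278.2, 176.3] 2562
top {'fx': 534.2517949020335, 'fy': 534.2517949020335, 'cx': 314.1961021158224, 'cy': 243.76362114120548, 'eye': array([437.33459378,  -1.62293322, 936.25396157]), 'attitude': array([ 0.11235607, -0.09187868, -1.57573212])}
scoop 0.93 [366.3, 321.2] 2076
scoop 0.62 [358.3, 206.2] 1936
scoop 0.55 [249.0, 157.5] 2008
jar_blue_mouth 0.9 [201.7, 279.2] 2803
ball1_center 0.62 [357.1, 199.2] 37
{'time_s': 0.4, 'joints': array([ 1.05901932e+00,  3.42119033e-01,  1.52424234e+00,  1.43878149e-05,
        1.27539610e+00, -1.45982373e-01]), 'joint_velocities': array([ 8.96222875e-05, -2.20013942e-03, -9.18804143e-04,  6.58458665e-04,
        2.91984223e-04, -1.11474490e-03]), 'joint_efforts': array([-2.36119740e-04, -4.30710447e+01, -2.44197643e+01,  7.19576958e-02,
        5.02063218e-02, -1.03070576e-05]), 'eef_pos': array([187.73374634, 490.24135338, 245.42891911]), 'orientation': array([-5.71385172e-01, -3.08912722e+00,  2.38040564e-04]), 'force': array([0.80219225, 0.54582854, 0.02045223]), 'torque': array([-0.067708  , -0.00938347, -0.04229251]), 'finger_force': 0.0, 'opening': 0.998557432643944}
{'fx': 371.64829954431775, 'fy': 371.64829954431775, 'cx': 319.65929426239586, 'cy': 243.84753852927855, 'T_tool_cam': array([[ 3.38718016e-05,  9.61776585e-01,  2.73835351e-01,
         7.35397558e+01],
       [ 9.99999888e-01,  9.67136971e-05, -4.63376137e-04,
        -1.20583179e+00],
       [-4.72147948e-04,  2.73835336e-01, -9.61776474e-01,
        -1.39119858e+02],
       [ 0.00000000e+00,  0.00000000e+00,  0.00000000e+00,
         1.00000000e+00]])}
```

View pics/top0.png

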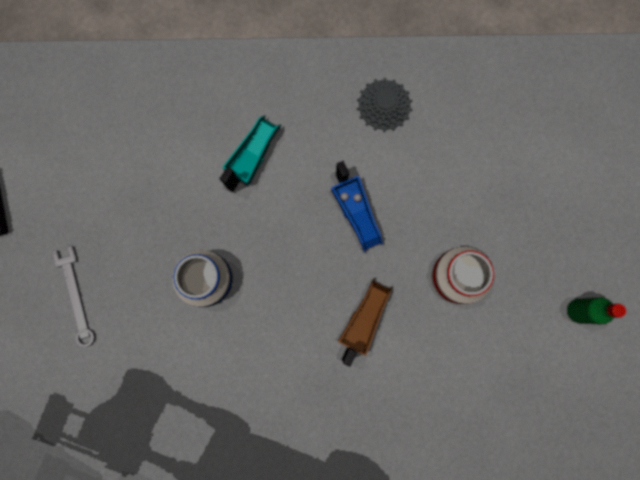

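View pics/side0.png

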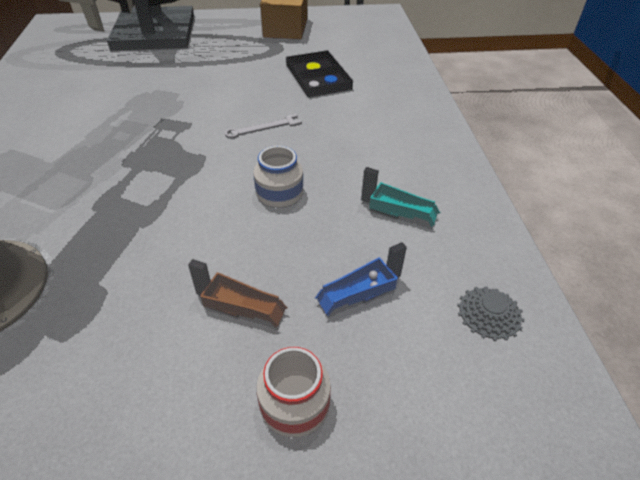

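```bash
cat > h.py <<'E'
from station import bot, fingers, readout, cams, order
import cv2, numpy as np
from scipy.spatial.transform import Rotation as R
from scipy.optimize import least_squares
def cloud(d,c):
    v,u=np.indices(d.shape); 
    P=np.stack([(u-c["cx"])/c["fx"]*d,-(v-c["cy"])/c["fy"]*d,-d],-1)
    W=P@R.from_rotvec(c["attitude"]).as_matrix().T+c["eye"]; W[d<=0]=np.nan
    return W
def circ(P):
    f=lambda q:np.hypot(P[:,0]-q[0],P[:,1]-q[1])-q[2]
    return least_squares(f,[*P[:,:2].mean(0),32],loss="soft_l1").x
E
cat > look.py <<'E'
from h import *
seeds={"top":((202,279),(358,206)),"side":((278,176),(365,285))}
for n in ("top","side"):
    W=cloud(np.load(n+"_d.npy"),cams.calibration(n))
    img=cv2.cvtColor(cv2.imread(f"pics/{n}0.png"),cv2.COLOR_BGR2HSV)
    v,u=np.indices(img.shape[:2]); (ju,jv),(su,sv)=seeds[n]
    print(n,"bench z",np.nanmedian(W[380:400,330:340,2]),np.nanmedian(W[300:310,250:260,2]))
    m=(np.hypot(u-ju,v-jv)<45); P=W[m&(W[...,2]>82)&(W[...,2]<95)]
    print("jar",len(P),circ(P),np.percentile(P[:,2],[5,50,90]))
    near=np.hypot(u-su,v-sv)<65
    m=near&(img[...,0]>105)&(img[...,0]<125)&(img[...,1]>150); P=W[m]; P=P[~np.isnan(P[:,0])]
    print("scoop",len(P),P.mean(0),np.percentile(P[:,2],[2,50,98]),cv2.minAreaRect(P[:,:2].astype(np.float32)))
    Q=W[near&(W[...,2]>60)&(img[...,2]<70)]; print("tab",len(Q),np.median(Q,0), Q[Q[:,2]>72].mean(0),cv2.minAreaRect(Q[Q[:,2]>72][:,:2].astype(np.float32)))
E
python3 look.py
```

```text
top bench z 0.3808954696664273 0.17105915506596148
jar 552 [497.99382768 197.66059317  32.99260335] [84.29154351 87.53493259 89.64349877]
scoop 1633 [612.50012153 -66.46222273  22.55279133] [11.68521514 19.59372096 41.03649813] ((614.0756225585938, -63.167518615722656), (133.9468536376953, 49.964534759521484), 22.370508193969727)
tab 157 [671.47330997 -37.75369466  79.57799668] [672.77925533 -38.61275855  79.82613121] ((673.6455078125, -38.29150390625), (25.1694393157959, 13.491669654846191), 28.461219787597656)
side bench z -0.72512434348738 18.272973022207566
jar 351 [497.89531375 196.72520811  32.77597293] [82.5598328  85.8362994  87.61265148]
scoop 586 [609.89340401 -65.82120356  21.83336331] [11.49328499 18.66331157 38.67678945] ((614.3153686523438, -62.814212799072266), (129.91294860839844, 48.010189056396484), 21.410205841064453)
tab 158 [672.75218967 -44.15774224  72.9584246 ] [673.95965252 -42.74737859  77.06898684] ((674.6146850585938, -40.793479919433594), (25.151193618774414, 10.81035327911377), 24.099960327148438)
```

```bash
cat >> h.py <<'E'
JAR=np.array([498,197.2,88.]); TAB=np.array([673.2,-39.5]); YAW0=np.radians(202.3)
G=np.array([-46,0,60.]); TIP=np.array([87,0,8.])
def Rs(yaw,tilt=0): return R.from_euler("ZY",[yaw,tilt])       # scoop attitude
def tool(yaw,tilt,s): return Rs(yaw,tilt)*R.from_matrix(np.diag([s,-s,-1.]))
def tcp(tip,yaw,tilt=0): return tip+Rs(yaw,tilt).apply(G-TIP)
def tipgoal(yaw): return JAR+Rs(yaw).apply([-10,0,-7])
E
python3 - <<'E'
from h import *
lim=np.array([[-2.53,2.53],[-.77,2.02],[.04,2.7],[-1,4.14],[.28,2.66],[-3.11,3.11]])
for s in (1,-1):
    q0=bot.ik([*TAB,60],tool(YAW0,0,s).as_rotvec()); print(s,"pick",None if q0 is None else q0.round(2))
    for y in range(0,360,15):
        a=np.radians(y); ok=[]
        for t in (0,12,24,38):
            t=np.radians(t)
            q=bot.ik(tcp(tipgoal(a),a,t),tool(a,t,s).as_rotvec()); ok.append(q)
        up=bot.ik(tcp(tipgoal(a),a)+[0,0,60],tool(a,0,s).as_rotvec())
        if up is not None and all(q is not None for q in ok):
            m=min(np.minimum(q-lim[:,0],lim[:,1]-q).min() for q in ok+[up])
            print(s,y,round(m,2),ok[0].round(2),ok[-1].round(2))
E
```

```text
1 pick [-0.17  0.79  1.28  0.    1.08 -2.13]
1 0 0.6 [ 0.32  0.27  1.99 -0.    0.88  1.89] [0.2  0.63 1.35 0.12 1.81 1.76]
1 15 0.59 [ 0.22  0.25  2.02 -0.    0.87  1.53] [ 0.24  0.64  1.34 -0.01  1.83  1.55]
1 30 0.59 [ 0.13  0.25  2.02 -0.    0.87  1.18] [ 0.28  0.63  1.34 -0.15  1.82  1.34]
1 45 0.6 [ 0.05  0.28  1.98 -0.    0.88  0.83] [ 0.32  0.62  1.36 -0.29  1.76  1.14]
1 60 0.59 [-0.01  0.32  1.92 -0.    0.9   0.52] [ 0.36  0.6   1.39 -0.41  1.68  0.95]
1 75 0.49 [-0.04  0.37  1.84 -0.    0.93  0.22] [ 0.39  0.58  1.45 -0.51  1.56  0.77]
1 90 0.39 [-0.04  0.42  1.75 -0.    0.97 -0.04] [ 0.41  0.54  1.51 -0.61  1.42  0.61]
1 105 0.31 [-0.03  0.48  1.64 -0.    1.02 -0.29] [ 0.42  0.5   1.58 -0.69  1.26  0.45]
1 120 0.24 [-0.01  0.54  1.54 -0.    1.06 -0.53] [ 0.42  0.46  1.66 -0.76  1.09  0.29]
1 135 0.18 [ 0.03  0.59  1.44 -0.    1.11 -0.75] [ 0.41  0.42  1.73 -0.82  0.9   0.12]
1 150 0.16 [ 0.08  0.64  1.35 -0.    1.15 -0.97] [ 0.38  0.38  1.8  -0.84  0.71 -0.08]
1 165 0.21 [ 0.13  0.68  1.28 -0.    1.19 -1.18] [ 0.34  0.34  1.85 -0.79  0.51 -0.35]
1 180 0.06 [ 0.18  0.7   1.
[... 1711 characters left out ...]
.84 0.54 0.25]
-1 240 0.46 [0.4  0.67 1.29 0.   1.18 0.92] [0.07 0.35 1.84 0.86 0.74 0.  ]
-1 255 0.64 [ 0.44  0.63  1.36 -0.    1.15  0.7 ] [ 0.05  0.38  1.79  0.82  0.93 -0.19]
-1 270 0.75 [ 0.47  0.59  1.45 -0.    1.1   0.47] [ 0.04  0.42  1.72  0.76  1.11 -0.35]
-1 285 0.78 [0.49 0.53 1.55 0.   1.06 0.23] [ 0.04  0.46  1.65  0.68  1.27 -0.51]
-1 300 0.73 [ 0.5   0.47  1.66 -0.    1.01 -0.02] [ 0.06  0.51  1.57  0.59  1.43 -0.66]
-1 315 0.69 [ 0.49  0.42  1.76 -0.    0.97 -0.3 ] [ 0.09  0.55  1.5   0.49  1.56 -0.82]
-1 330 0.65 [ 0.46  0.36  1.85 -0.    0.93 -0.59] [ 0.12  0.58  1.44  0.38  1.67 -1.  ]
-1 345 0.62 [ 0.4   0.31  1.93 -0.    0.9  -0.91] [ 0.16  0.61  1.39  0.26  1.76 -1.19]
```

```bash
cat > pick.py <<'E'
from h import *
rv=tool(YAW0,0,-1).as_rotvec()
bot.goto([*TAB,170],rv); fingers.move_gripper(0.6)
print(bot.move_l([*TAB,60],v=90,until_force=12))
o=readout.observe(); print(o["eef_pos"],o["force"])
fingers.move_gripper(0.0,force=30); bot.pause(.2)
o=readout.observe(); print(o["opening"],o["finger_force"],o["force"])
bot.move_l([*TAB,110],v=50)
o=readout.observe(); print(o["eef_pos"],o["force"],o["time_s"],o["opening"])
p,d=cams.snapshot("side"); cv2.imwrite("pics/side1.png",p[:,:,::-1]); np.save("side1_d.npy",d)
E
python3 pick.py
```

```text
False
[673.65612809 -39.57572089  60.81104997] [-0.48540666  0.13525154 -0.48086731]
0.14695151031080758 29.999058544635773 [-0.74499266  0.09054236  0.8005059 ]
[672.93045147 -39.46239003 109.52180085] [ 0.70749302 -0.39598325 -1.72506029] 7.1833 0.15224574859937146
```

View pics/side1.png

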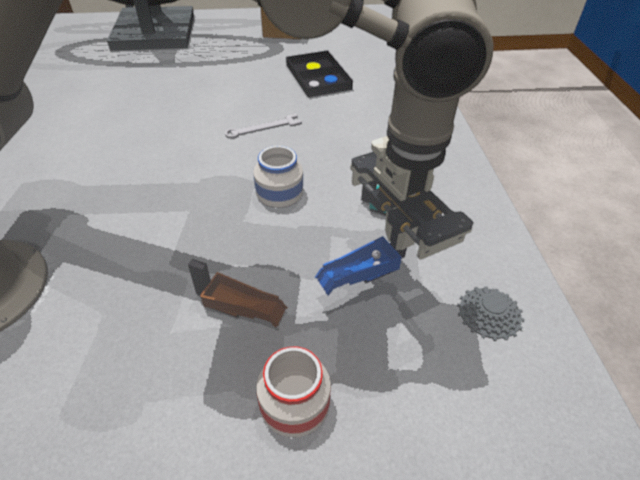

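```bash
cat > carry.py <<'E'
from h import *
YAW=np.radians(260)
g=tcp(tipgoal(YAW),YAW); rv=tool(YAW,0,-1).as_rotvec()
bot.move_l([*TAB,200],v=90)
bot.move_l([g[0],g[1],200],v=110,rotation=rv)
bot.pause(.3)
o=readout.observe(); e=o["eef_pos"]; print(e,g,o["time_s"],o["opening"])
Rt=Rs(YAW)
for n,box in (("top",None),("side",None)):
    p,d=cams.snapshot(n); cv2.imwrite(f"pics/{n}2.png",p[:,:,::-1]); np.save(f"{n}2_d.npy",d)
    W=cloud(d,cams.calibration(n)); h=cv2.cvtColor(p,cv2.COLOR_RGB2HSV)
    L=Rt.inv().apply((W.reshape(-1,3)-e))+G       # in nominal scoop frame
    m=((h[...,0]>105)&(h[...,0]<125)&(h[...,1]>150)).ravel()&(np.abs(L-[30,0,25])<[80,45,40]).all(1)
    P=L[m]; print(n,len(P),"x",np.percentile(P[:,0],[1,99]),"y",np.percentile(P[:,1],[1,50,99]))
    for lo,hi in ((-30,-15),(-5,15),(25,40),(50,65),(66,78),(78,95)):
        q=P[(P[:,0]>lo)&(P[:,0]<hi)]
        if len(q)>5: print((lo,hi),len(q),"y",np.percentile(q[:,1],[2,98]).round(1),"z",np.percentile(q[:,2],[5,50,95]).round(1), np.median(q[np.abs(q[:,1])<10][:,2]).round(1))
E
python3 carry.py
```

```text
[522.84509099 337.97730052 199.9940923 ] [522.83168941 338.02750868 133.        ] 12.525 0.14774432066450668
top 2222 x [-34.05527571  83.84748059] y [-21.88424518  -0.05589918  21.25682382]
(-30, -15) 249 y [-23.2  21.8] z [11.9 14.4 37.5] 14.1
(-5, 15) 347 y [-21.1  19.7] z [12.  14.4 38.5] 14.2
(25, 40) 236 y [-18.6  17.5] z [14.9 17.4 38.6] 17.3
(50, 65) 239 y [-17.   16.8] z [20.1 22.9 39.4] 22.5
(66, 78) 229 y [-17.1  16.8] z [18.5 24.6 37.9] 24.2
(78, 95) 147 y [-16.   16.1] z [ 8.7 14.8 27.1] 13.5
side 335 x [-35.08111912  87.09504493] y [-17.6165712    4.61217434  22.8117979 ]
(-5, 15) 45 y [-19.3  21.7] z [12.2 13.4 36.5] 13.1
(25, 40) 10 y [-17.1  18.4] z [14.3 24.9 37.2] 14.6
(50, 65) 48 y [-13.3  18.1] z [19.8 22.2 37.2] 21.7
(66, 78) 97 y [-11.6  17.7] z [17.  22.8 35.9] 22.5
(78, 95) 68 y [-9.9 17.1] z [ 9.7 14.  24.3] 13.1
```

```bash
python3 -c "
import cv2
a=cv2.imread('pics/top2.png')[150:390,60:330];b=cv2.imread('pics/side2.png')[40:280,180:450]
cv2.imwrite('pics/c2.png',cv2.resize(cv2.hconcat([a,b]),(800,356)))"
```

```text
(no output)
```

View pics/c2.png

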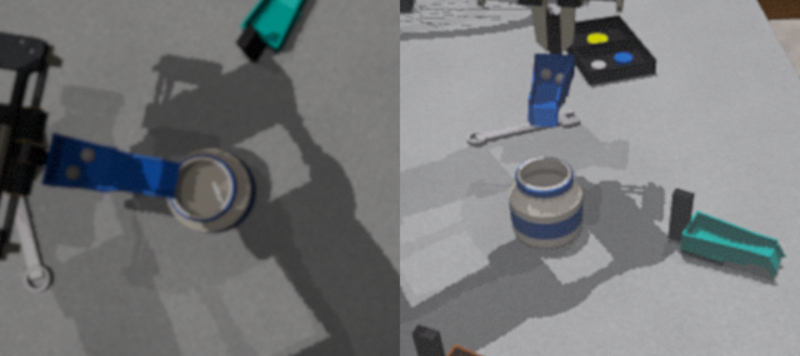

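Both balls (crop 87,155 and 71,172) are in the level scoop, and its spout points over the blue jar's near edge. The scoop sits in the hand as modelled, within about 1 mm, so I lower and tilt.

```bash
cat > pour.py <<'E'
from h import *
YAW=np.radians(260); T=tipgoal(YAW)
print("contact",bot.move_l(tcp(T,YAW),v=35,until_force=6))
bot.pause(.8)
o=readout.observe(); print(o["eef_pos"],tcp(T,YAW),o["force"],o["time_s"])
for a in range(4,37,4):
    t=np.radians(a); bot.move_l(tcp(T,YAW,t),v=22,rotation=tool(YAW,t,-1).as_rotvec())
bot.pause(1.5)
o=readout.observe(); print(o["eef_pos"],o["force"],o["time_s"])
ims=[]
for n,(r,c) in (("top",(150,60)),("side",(40,180))):
    p,d=cams.snapshot(n); ims.append(p[r:r+240,c:c+270,::-1])
    print(n,[(s["conf"],s["uv"]) for s in cams.silhouettes("ball1_center",n)])
cv2.imwrite("pics/c3.png",cv2.resize(cv2.hconcat(ims),(800,356)))
E
python3 pour.py
```

```text
contact False
[522.81226905 338.03356858 132.97258509] [522.83168941 338.02750868 133.        ] [-0.52618822 -0.32440025 -1.97228272] 15.4917
[513.11821732 282.90845574 201.23799339] [-0.07952259  0.49782745 -1.81737421] 22.3917
top []
side []
```

View pics/c3.png

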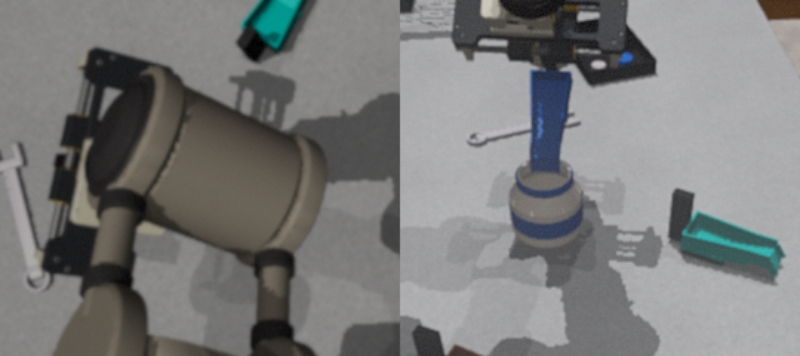

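```bash
cat > back.py <<'E'
from h import *
YAW=np.radians(260); T=tipgoal(YAW)
for a in range(28,-1,-7):
    t=np.radians(a); bot.move_l(tcp(T,YAW,t),v=45,rotation=tool(YAW,t,-1).as_rotvec())
g=tcp(T,YAW); bot.move_l([g[0],g[1],200],v=80)
bot.move_l([*TAB,200],v=150,rotation=tool(YAW0,0,-1).as_rotvec())
o=readout.observe(); print(o["eef_pos"],o["opening"],o["time_s"])
ims=[]
p,d=cams.snapshot("top"); cv2.imwrite("pics/top4.png",cv2.resize(p[130:330,130:430,::-1],(800,533)))
print([(s["conf"],s["uv"]) for s in cams.silhouettes("ball1_center","top")])
E
python3 back.py
```

```text
[673.12748476 -39.03465164 200.06098167] 0.14792758407698464 29.1583
[]
```

View pics/top4.png

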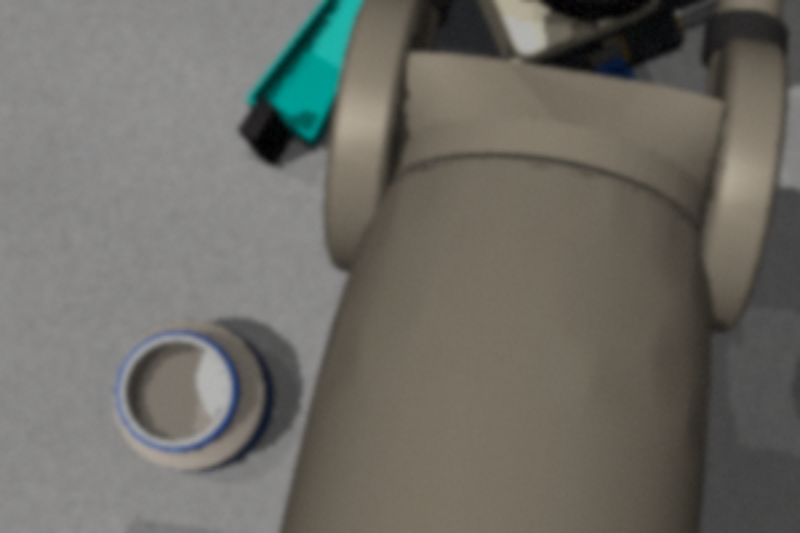

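The jar is upright and in place. Its balls aren't visible from this angle and the arm hides the scoop. I'll look into the scoop from the side, then stand it down.

```bash
cat > place.py <<'E'
from h import *
p,_=cams.snapshot("side"); a=p[120:320,240:480,::-1]
print("balls seen",[(s["conf"],s["uv"]) for s in cams.silhouettes("ball1_center","side")])
rv=readout.observe()
bot.move_l([*TAB,75],v=120)
print("contact",bot.move_l([*TAB,57],v=15,until_force=4))
bot.pause(.2); o=readout.observe(); print(o["eef_pos"],o["force"])
p,_=cams.snapshot("side"); b=p[120:320,240:480,::-1]
cv2.imwrite("pics/c5.png",cv2.resize(cv2.hconcat([a,b]),(800,333)))
E
python3 place.py
```

```text
balls seen []
contact True
[673.14985647 -39.44508839  59.96428837] [-1.07136347  0.44545808  6.06157688]
```

View pics/c5.png

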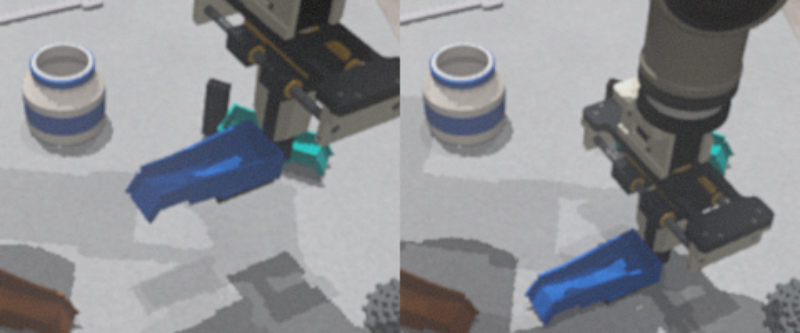

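The scoop is empty and down on the bench. I'll release, back off, and use the wrist camera over the jar to confirm the balls.

```bash
cat > rel.py <<'E'
from h import *
fingers.move_gripper(0.6); bot.pause(.2)
bot.move_l([*TAB,200],v=120)
rv=tool(np.radians(180),0,-1)
# put camera above jar
c=rv.apply(cams.calibration("wrist")["T_tool_cam"][:3,3]); print(c)
bot.goto([JAR[0]-c[0],JAR[1]-c[1],200],rv.as_rotvec()); bot.pause(.3)
p,_=cams.snapshot("wrist")
b=[(s["conf"],s["uv"]) for s in cams.silhouettes("ball1_center","wrist")]; print(b)
q,_=cams.snapshot("side"); print(readout.observe()["time_s"])
cv2.imwrite("pics/c6.png",cv2.hconcat([cv2.resize(p[:,:,::-1],(400,300)),cv2.resize(q[120:320,240:480,::-1],(400,300))]))
E
python3 rel.py
```

```text
[ 72.90036305  -0.95238881 139.11961094]
[(0.42, [327.1, 105.9])]
35.825
```

View pics/c6.png

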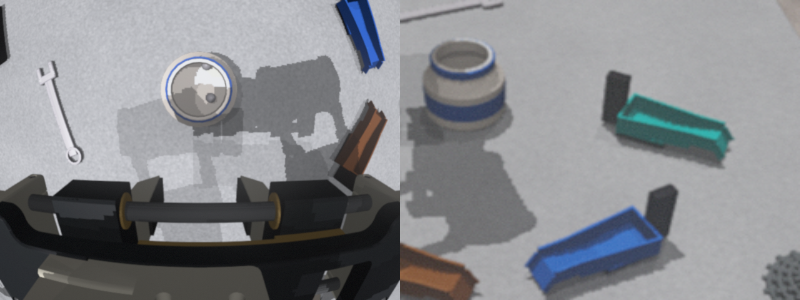

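Both balls are visible inside the blue-collared jar (picture positions 206,67 and 211,98). The empty scoop stands upright and released, and the arm is clear of everything.

```bash
python3 -c "
from station import order; print(order.sign_off())"
```

```text
the job is handed in; nothing more can be done
None
```

Both balls are in the blue-collared jar, the jar is upright, and the empty scoop stands released on the bench; I handed the job in at about 36 s of the 67 s allowed, and sign-off returned no verdict.

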